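Hang the wet shoehorns by size and slide the drip tray under them

TASK

Take the shoehorns out of the block and hang them all by their loops on the hook, one behind the other, the longest first and each next shorter one in front of it, with their hollow sides towards the hook's free tip. When all are hanging and let go, slide the drip tray along the bench, without lifting it, between the runners and under the shoehorns until it is fully home against the stop. Leave the other things on the bench alone.

Things in the scene. Friction and masses are not known exactly. Their poses are not given: they have to be found in the camera images.
- loop_a (a point): Centre of the loop handle of the longest shoehorn, 178 mm above its foot. Wooden loop: 10 mm thick (x), 40 mm wide (y), flat outer sides from 19 mm below to 17 mm above this point (grip here, closing along y). Eye: 26 mm wide, from 17 mm below this point to a shallow peak about 19 mm above it. x runs through the eye, hollow side of the blade to -x, z up. None from the start if absent.
- horn_a: The longest shoehorn, 205 mm long over all: stiff steel trough blade 48 mm wide, about 11 mm deep, with the wooden loop on top; about 140 g (varies). Origin at the middle of its foot, axes as for its loop. May be absent.
- loop_b (a point): Centre of the loop handle of the second longest shoehorn, 148 mm above its foot. Wooden loop: 10 mm thick (x), 40 mm wide (y), flat outer sides from 19 mm below to 17 mm above this point (grip here, closing along y). Eye: 26 mm wide, from 17 mm below this point to a shallow peak about 19 mm above it. x runs through the eye, hollow side of the blade to -x, z up. None from the start if absent.
- horn_b: The second longest shoehorn, 175 mm long over all: stiff steel trough blade 44 mm wide, about 11 mm deep, with the wooden loop on top; about 120 g (varies). Origin at the middle of its foot, axes as for its loop. May be absent.
- loop_c (a point): Centre of the loop handle of the third longest shoehorn, 118 mm above its foot. Wooden loop: 10 mm thick (x), 40 mm wide (y), flat outer sides from 19 mm below to 17 mm above this point (grip here, closing along y). Eye: 26 mm wide, from 17 mm below this point to a shallow peak about 19 mm above it. x runs through the eye, hollow side of the blade to -x, z up. None from the start if absent.
- horn_c: The third longest shoehorn, 145 mm long over all: stiff steel trough blade 40 mm wide, about 11 mm deep, with the wooden loop on top; about 100 g (varies). Origin at the middle of its foot, axes as for its loop. May be absent.
- loop_d (a point): Centre of the loop handle of the shortest shoehorn, 91 mm above its foot. Wooden loop: 10 mm thick (x), 40 mm wide (y), flat outer sides from 19 mm below to 17 mm above this point (grip here, closing along y). Eye: 26 mm wide, from 17 mm below this point to a shallow peak about 19 mm above it. x runs through the eye, hollow side of the blade to -x, z up. None from the start if absent.
- horn_d: The shortest shoehorn, 118 mm long over all: stiff steel trough blade 36 mm wide, about 11 mm deep, with the wooden loop on top; about 80 g (varies). Origin at the middle of its foot, axes as for its loop. May be absent.
- block: Fixed dark wooden block 214 (x) by 66 (y) by 55 mm high, origin under its centre. Four slots at x = -67.5, -22.5, 22.5, 67.5 mm, each 18 by 52 mm, 45 mm deep (floor 10 mm above the bench). Each shoehorn stands in a slot, foot down, hollow side to the block's -x; which stands where varies, some slots may be empty.
- stand: Fixed stand with the hook; origin on the bench. z up; the hook points along -x: a level steel bar 8 mm thick at y = 0, its centre 245 mm high, from x = 0 to -116 mm, then turned up at 45 degrees to its tip. The post is at x = +28 mm, no higher than the bar. A hung shoehorn's loop centre rests about 15 mm below the bar's centre.
- hook_tip (a point): Free, upturned tip of the hook (centre of the bar's end), at x = -130 mm, 259 mm high in the stand's frame; axes as the stand.
- tray_stop (a point): Middle of the stop's face, at bench height (x = -65, y = +45 mm in the stand's frame, axes as the stand). Two fixed wooden runners 18 mm high, 132 mm apart inside, lead along y to it from y = -115 mm in this frame; their mouth (y = -152 to -115) flares by about 20 mm each side. The tray goes in from the -y end.
- tray_fin (a point): Centre of the drip tray's upright grip fin, 30 mm above the tray's underside: 12 mm thick (x), 36 mm long (y), top 50 mm above the underside; grip from above, closing along x. x across, y the way the tray slides in, z up. Fully home, against the stop, this point lies at x = -65, y = -115 mm in the stand's frame.
- tray: The loose grey plastic drip tray, about 350 g (varies): pan 124 (x) by 130 (y) by 20 mm high, origin under the pan's centre; the grip fin stands outside its -y end, 95 mm from the centre.
- boot_jack: Black plastic boot jack, 300 by 90 mm, lying at the back; leave it alone.
- gauge: Red metal tyre pressure gauge, disc 48 mm across with a stub, 18 mm high; leave it alone.
- tealight: Frosted glass tealight holder, 72 mm across, 60 mm high, origin at its base; leave it alone.
- nightlight: Wooden nightlight with a toggle and a white globe, 55 by 75 by 109 mm high, origin at its base; leave it alone.
Mind the look-alikes: they are no part of the job. What is shaped like the horn_a but turquoise is not meant. Several things have the shape of the tray; the one meant has the colours described above.

How it is judged:
On the way, in this order (a step that is already met when the one before it is completed fails the run):
1. the longest shoehorn (if there) hangs on the hook (x of loop_a in the frame of stand between -0.117 and 0 m and y of loop_a in the frame of stand between -0.012 and 0.012 m and z of loop_a in the frame of stand between 0.224 and 0.239 m and angle between loop_a's own z axis and vertical below 0.25 rad), for 0.3 s.
2. the second longest shoehorn (if there) hangs on the hook (x of loop_b in the frame of stand between -0.117 and 0 m and y of loop_b in the frame of stand between -0.012 and 0.012 m and z of loop_b in the frame of stand between 0.224 and 0.239 m and angle between loop_b's own z axis and vertical below 0.25 rad), for 0.3 s.
3. the third longest shoehorn (if there) hangs on the hook (x of loop_c in the frame of stand between -0.117 and 0 m and y of loop_c in the frame of stand between -0.012 and 0.012 m and z of loop_c in the frame of stand between 0.224 and 0.239 m and angle between loop_c's own z axis and vertical below 0.25 rad), for 0.3 s.
4. the shortest shoehorn (if there) hangs on the hook (x of loop_d in the frame of stand between -0.117 and 0 m and y of loop_d in the frame of stand between -0.012 and 0.012 m and z of loop_d in the frame of stand between 0.224 and 0.239 m and angle between loop_d's own z axis and vertical below 0.25 rad), for 0.3 s.
5. with every shoehorn hanging, the drip tray is home against the stop (all of step 1 and all of step 2 and all of step 3 and all of step 4 and y of tray_fin in the frame of stand between -0.124 and -0.108 m and x of tray_fin in the frame of stand between -0.077 and -0.053 m and angle between the y axis of tray_fin and the y axis of stand, either way round below 0.12 rad and height (world z) of tray_fin below 0.034 m), for 0.3 s.
At the end, for the whole second after the job is handed in: All shoehorns present hang still by their loops on the level part of the hook (tilt under 0.25 rad), longest nearest the post, then by length, hollow sides to the tip; the tray lies still between the runners within about 8 mm of the stop, square within 0.12 rad (all of step 5 and x of each of loop_b, loop_c, loop_d in the frame of loop_a below -0.006 m and x of each of loop_c, loop_d in the frame of loop_b below -0.006 m and x of loop_d in the frame of loop_c below -0.006 m and x of hook_tip in the frame of loop_a below 0 m and x of hook_tip in the frame of loop_b below 0 m and x of hook_tip in the frame of loop_c below 0 m and x of hook_tip in the frame of loop_d below 0 m and linear speed of each of horn_a, horn_b, horn_c, horn_d below 0.05 m/s and linear speed of tray below 0.03 m/s); the robot touches nothing.
It fails at once if the boot jack is disturbed (moved more than 3 cm) (distance of boot_jack from where it was at the start of the episode above 0.03 m).
It fails at once if the tyre gauge is disturbed (moved more than 3 cm) (distance of gauge from where it was at the start of the episode above 0.03 m).
It fails at once if the tealight holder is disturbed (moved more than 3 cm) (distance of tealight from where it was at the start of the episode above 0.03 m).
It fails at once if the nightlight is disturbed (moved more than 3 cm) (distance of nightlight from where it was at the start of the episode above 0.03 m).
It fails at once if the drip tray is lifted off the bench (fin more than 25 mm above its resting height) (height (world z) of tray_fin above 0.055 m).
Of horn_a, horn_b, horn_c, horn_d only 3 to 4 are there at a start; the rules pass over those that are not, and their reading is None.
At some moment in a run one of tray may be knocked a few centimetres aside while the robot is not near it.
It also fails if it takes over 210 s, if anything falls off the work surface, if the arm or the gripper's body presses on something with over 40 N, if the wrist force passes 120 N, or if a joint passes its speed limit or range.

ROBOT

A 6-joint arm with a two-finger parallel gripper is mounted at the origin on the work surface. World frame = base frame: x ahead of the robot, y to its left, z up, the work surface at z = 0. Lengths are in m, angles in rad, forces in N, time in s.
With the tool pointing down it reaches from about 0.325 to 0.85 m from the base axis. Payload 4.4 kg.
Tool frame: the origin (TCP) lies at the very end of the fingers, on their centre line; the grasp point (between the pads) lies 19 mm behind it (env.grip_depth is the z of the grasp point in the tool frame, in m); z points along the fingers, y is the direction in which the jaws open and shut (so a half turn about z gives the same grasp; the last joint's range is limited). The gripper opens to 94 mm and grips with 3 to 60 N. Pads are 16 mm wide; open, the fingers measure 119 mm over their backs; the gripper's body (75 mm by 177 mm) begins 78 mm behind the grasp point.
Start: joints at [1.02, 0.207, 1.542, -0, 1.393, -0.15], TCP at [0.224, 0.529, 0.205] pointing down, gripper open.
Joint ranges: [-2.73, 2.73], [-0.86, 2.22], [0.23, 2.46], [-1.11, 4.25], [0.08, 2.63], [-2.82, 2.82]. Speed limits (rad/s): [2.79, 2.79, 3.14, 3.14, 3.14, 3.14].

INTERFACE

Orientations are given as a 3x3 rotation matrix whose columns are the frame's x, y, z axes.
In Python, from workcell import env gives the robot as it stands.
- The arm moves only by the tool servo_tool, never from a script. Its arguments are lists of equal length, an entry for each row: "slide": the shift along the world's x, y, z in units of 40 mm (1.0 is 40 mm), a list of three; "twist": the turn about the world's z in units of 6 degrees (1.0 is 6 degrees). In form: {"slide": [[tx, ty, tz], ...], "twist": [twist, ...]}. A call has 1 to 8 rows; each row is the pose to reach, as a shift and turn from the pose commanded when the call began; what a row does not reach only later rows make up. A row lasts 1/12 s, in which the tool goes at most 41.7 mm and 7.16 degrees, less where a joint would pass 70% of its speed; a pose out of reach is approached as far as the arm can. A call with a gripper value outside its range is refused whole. "grip" is the finger opening in mm, from 0 to 94, set as the call begins (left out, the last holds). The fingers move at their own pace and stop on an object; the grip force is fixed at half the most. Time passes only in rows, so rows that repeat a pose let the fingers close. It gives the time, the measured TCP pose, the force and the opening at its end, in the units of the state.
- env.get_state(): the state, without advancing time (a new reading comes with each control period).
- env.get_image(name): name is "scene" or "top" or "wrist"; returns a dict with "img" (400x640x3 uint8, red, green, blue), "fx", "fy", "cx", "cy" (pixels), "k1" (the pictures are not rectified: a ray, as slopes to the right and down, at radius r is drawn at 1 + k1 r^2 times it, then the intrinsics apply), "origin" and "orientation" of the camera in the world. Camera axes: x right, y down, z forward; pixel columns grow to the right and rows downward; lengths in m; the calibration is good to about 2 mm. A picture is of the moment at which its call begins. There is no depth.
- env.finish_job(): hands the job in, once; it reports no verdict.
The state is a dict: "t": time; "qpos": joint angles; "dq": joint speeds; "tau": joint torques, N m; "position": TCP position; "ee_rot": TCP orientation; "ft_force": force on the tool from outside, world axes, zero at the start; "torque": the same for the moment, N m; "gripper_width": finger opening in m.
Only numpy, scipy, OpenCV 4.12 (cv2) and the standard library are available. Lean on these libraries where they do the work, as an engineer would, in place of code of your own. Each camera call takes 0.05 s, during which the arm holds its last target. There are 200 camera calls.

## Working session

There is one attempt and no reset: what is moved stays moved. The work goes in short steps, Python scripts to look and compute and a tool call to move; the robot and the scene stay as the last step left them, time stands still between calls to the robot, and variables do not carry over. Pictures are saved under pics/ and viewed, about 12 in all and at most 16, crops included, and the job is handed in when it is done.

Besides the shell and the picture viewer there is one more tool, called after ">>>" as name(argument=value, ...), one argument or row to a line, values as JSON. servo_tool: Moves the arm, as the interface text tells. Its arguments: {"type":"object","properties":{"slide":{"type":"array"},"twist":{"type":"array"},"grip":{"type":"number"}},"required":["slide","twist"]}

```bash
mkdir -p pics; ls; cat > h.py <<'E'
from workcell import env
import numpy as np, cv2
def cam(n):
    d=env.get_image(n); d['K']=np.array([[d['fx'],0,d['cx']],[0,d['fy'],d['cy']],[0,0,1.]]); d['o']=np.array(d['origin']); d['R']=np.array(d['orientation']); return d
def ray(d,px):
    # undistort (radial, fixed-point)
    p=np.atleast_2d(np.array(px,float)); q=np.c_[(p[:,0]-d['cx'])/d['fx'],(p[:,1]-d['cy'])/d['fy']]
    u=q.copy()
    for _ in range(30): u=q/(1+d['k1']*(u**2).sum(1,keepdims=True))
    return np.c_[u,np.ones(len(u))]@d['R'].T
def onz(d,px,z):
    r=ray(d,px); return d['o']+r*((z-d['o'][2])/r[:,2:])
def proj(d,P):
    c=(np.atleast_2d(P)-d['o'])@d['R']; u=c[:,:2]/c[:,2:]; u=u*(1+d['k1']*(u**2).sum(1,keepdims=True))
    return np.c_[u[:,0]*d['fx']+d['cx'],u[:,1]*d['fy']+d['cy']]
def tri(d1,p1,d2,p2):
    a=ray(d1,p1)[0];b=ray(d2,p2)[0]; A=np.c_[a,-b]; s=np.linalg.lstsq(A,d2['o']-d1['o'],rcond=None)[0]
    x=d1['o']+a*s[0];y=d2['o']+b*s[1]; return (x+y)/2,np.linalg.norm(x-y)
def save(d,f,crop=None,k=1):
    im=d['img'] if crop is None else d['img'][crop[1]:crop[3],crop[0]:crop[2]]
    cv2.imwrite('pics/'+f,cv2.resize(im[:,:,::-1],None,fx=k,fy=k))
E
python3 - <<'E'
from h import *
for n in ['scene','top']:
    d=cam(n); save(d,n+'1.png',k=1.25); print(n,d['o'],d['R'].round(3).tolist(),d['fx'],d['k1'])
print(env.get_state())
E
```

```text
pics
scene [ 1.136399   -0.02925423  1.00067257] [[0.101, 0.803, -0.587], [0.995, -0.088, 0.051], [-0.011, -0.589, -0.808]] 429.0530804449646 -0.11027350372220285
top [0.42819642 0.02026935 1.63858347] [[-0.019, -0.996, 0.089], [-1.0, 0.02, 0.012], [-0.014, -0.089, -0.996]] 505.21019772817164 -0.05926539483401933
{'t': 0.1, 'qpos': array([ 1.01945561e+00,  2.07364054e-01,  1.54276148e+00, -1.38503790e-05,
        1.39350244e+00, -1.50553466e-01]), 'dq': array([ 5.28822855e-04, -1.42988614e-03, -3.56214702e-03, -5.43243437e-04,
        1.00747231e-05,  8.52994079e-05]), 'tau': array([-4.77164940e-04, -3.71863604e+01, -2.82294631e+01,  7.01407646e-02,
        3.11550731e-02, -3.05249705e-05]), 'position': array([0.22399888, 0.52880297, 0.20441383]), 'ee_rot': array([[-9.20754942e-01,  3.90140007e-01, -1.05454871e-03],
       [ 3.90141323e-01,  9.20753342e-01, -1.74087493e-03],
       [ 2.91794290e-04, -2.01434222e-03, -9.99997929e-01]]), 'ft_force': array([ 0.01712766, -0.59946208, -0.63115561]), 'torque': array([ 0.00752063,  0.00262642, -0.02826229]), 'gripper_width': 0.09437596450276457}
```

View pics/scene1.png

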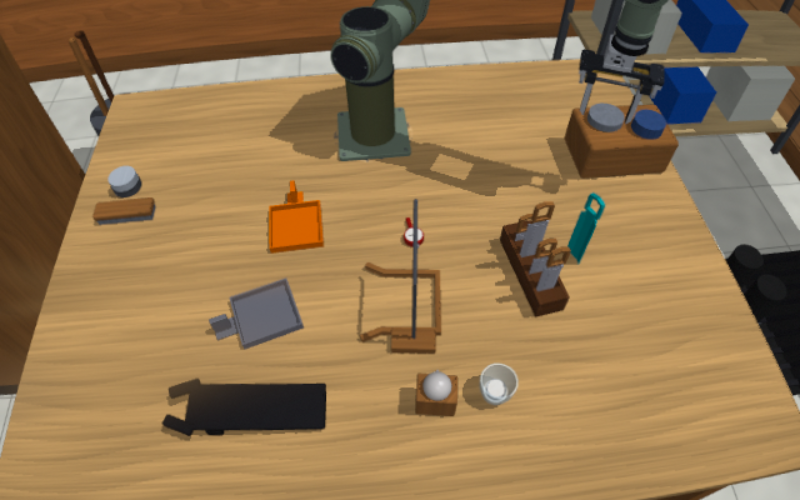

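View pics/top1.png

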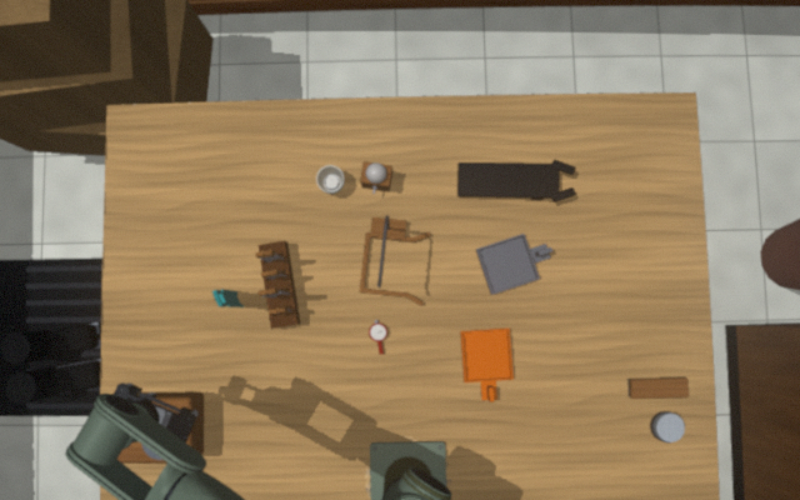

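```bash
python3 - <<'E'
from h import *
d=cam('scene'); a=d['img'][140:290,270:500]
t=cam('top'); b=t['img'][165:270,160:360]
A=cv2.resize(a,(800,522),interpolation=cv2.INTER_CUBIC); B=cv2.resize(b,(800,420),interpolation=cv2.INTER_CUBIC)
cv2.imwrite('pics/a.png',A[:,:,::-1]);cv2.imwrite('pics/b.png',B[:,:,::-1])
np.save('s.npy',d['img']);np.save('t.npy',t['img'])
E
```

```text
(no output)
```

View pics/a.png

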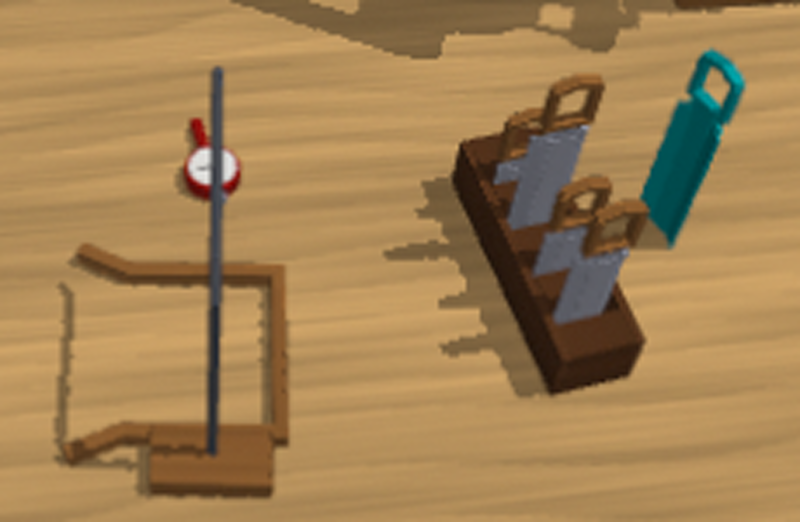

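View pics/b.png

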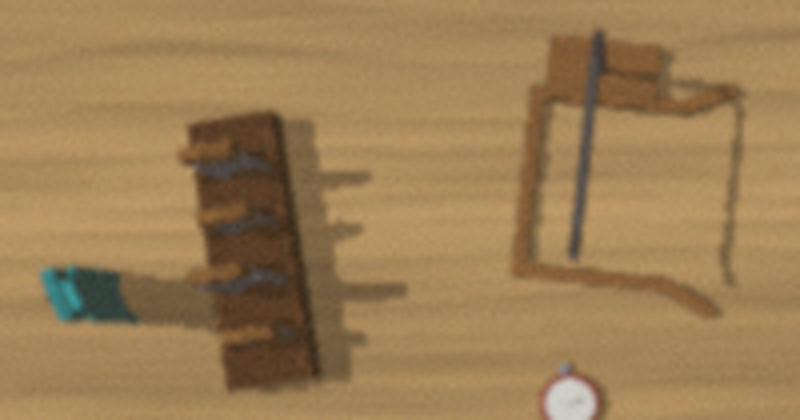

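```bash
python3 - <<'E'
from h import *
d=cam('scene'); t=cam('top')
B=lambda l:[(160+u/4-.4,165+v/4-.4) for u,v in l]
A=lambda l:[(270+u/3.478-.4,140+v/3.478-.4) for u,v in l]
bt=onz(t,B([(188,125),(275,112),(318,375),(228,390)]),.055); print('block top',bt.round(3).tolist(),bt.mean(0))
sc=onz(d,A([(640,342),(557,360),(458,147)]),.055);print('scene block corners',sc.round(3).tolist())
for n,p,q in [('s1',(525,113),(250,335)),('s2',(577,80),(215,275)),('s3',(587,182),(222,214)),('s4',(625,207),(205,153)),('tip',(218,70),(574,255)),('tq',(718,60),(60,293))]:
    x,e=tri(d,A([p])[0],t,B([q])[0]); print(n,x.round(3),round(e,4))
print('hook', onz(t,B([(598,32)]),.245).round(3),onz(t,B([(574,255)]),.259).round(3),'scene tip',onz(d,A([(218,70)]),.259).round(3))
print('runner in corners', onz(t,B([(548,100),(535,265)]),.018).round(3), 'mouth', onz(t,B([(655,282),(685,100)]),.018).round(3))
print('stop scene',onz(d,A([(265,280),(262,425)]),.018).round(3))
T=t['img'][:,:,:].astype(int)
# grey tray blob
hsv=cv2.cvtColor(t['img'],cv2.COLOR_RGB2HSV); m=((hsv[:,:,1]<70)&(hsv[:,:,2]>50)&(hsv[:,:,2]<150)).astype(np.uint8); m[:180]=0;m[250:]=0;m[:,:375]=0;m[:,450:]=0
c=max(cv2.findContours(m,0,1)[0],key=cv2.contourArea); print(cv2.contourArea(c),cv2.boundingRect(c))
mo=cv2.morphologyEx(m,cv2.MORPH_OPEN,np.ones((13,13)));c=max(cv2.findContours(mo,0,1)[0],key=cv2.contourArea);r=cv2.minAreaRect(c);b=cv2.boxPoints(r);w=onz(t,b,.02);print('tray',w.round(3).tolist(),w.mean(0).round(3))
# turquoise foot
m=((hsv[:,:,0]>80)&(hsv[:,:,0]<100)&(hsv[:,:,1]>120)).astype(np.uint8);c=max(cv2.findContours(m,0,1)[0],key=cv2.contourArea);print('tq rect',cv2.boundingRect(c));
print(onz(t,B([(135,290)]),0).round(3),onz(d,A([(655,242)]),0).round(3))
print(onz(t,[(x/1.25,y/1.25) for x,y in [(545,252),(330,180),(376,175),(378,332)]],.03).round(3))
E
```

```text
block top [[0.6, 0.367, 0.055], [0.609, 0.298, 0.055], [0.401, 0.265, 0.055], [0.391, 0.336, 0.055]] [0.50020191 0.31664583 0.055     ]
scene block corners [[0.604, 0.362, 0.055], [0.611, 0.296, 0.055], [0.406, 0.266, 0.055]]
s1 [0.433 0.304 0.124] 0.0024
s2 [0.476 0.314 0.21 ] 0.0006
s3 [0.523 0.321 0.152] 0.0011
s4 [0.566 0.329 0.179] 0.0036
tip [0.483 0.058 0.26 ] 0.0001
tq [0.465 0.425 0.207] 0.0018
hook [[0.639 0.039 0.245]] [[0.483 0.058 0.259]] scene tip [[0.482 0.058 0.259]]
runner in corners [[0.618 0.083 0.018]
 [0.485 0.096 0.018]] mouth [[ 0.47  -0.     0.018]
 [ 0.616 -0.027  0.018]]
stop scene [[0.493 0.097 0.018]
 [0.621 0.077 0.018]]
1671.0 (381, 187, 61, 48)
tray [[0.582, -0.186, 0.02], [0.624, -0.323, 0.02], [0.505, -0.358, 0.02], [0.463, -0.221, 0.02]] [ 0.544 -0.272  0.02 ]
tq rect (172, 233, 8, 11)
[[0.472 0.423 0.   ]] [[0.48  0.425 0.   ]]
[[ 0.569 -0.363  0.03 ]
 [ 0.768  0.186  0.03 ]
 [ 0.778  0.066  0.03 ]
 [ 0.374  0.068  0.03 ]]
```

>>> servo_tool(
  slide=[
    [0,0,2],
    [0,0,4],
    [0,0,4],
    [2,-1.7,4],
    [3,-2.6,4],
    [4,-3.4,4],
    [5,-4.25,4],
    [6.35,-5.4,4],
  ],
  twist=[1,2,3,4,5,5.33,5.33,5.33],
  grip=70,
)

```text
t: 0.97
position: [0.3817, 0.3953, 0.3612]
ee_rot: [[-0.988, -0.158, 0.001], [-0.158, 0.988, 0.001], [-0.002, 0.001, -1.0]]
ft_force: [0.7, 0.7, 0.3]
gripper_width: 0.07
```

>>> servo_tool(
  slide=[
    [0,0,0],
    [0,0,0],
    [0,0,0],
    [0,0,0],
    [0,0,0],
    [0,0,0],
  ],
  twist=[0,0,0,0,0,0],
)

```text
t: 1.47
position: [0.3794, 0.3974, 0.3602]
ee_rot: [[-0.987, -0.159, -0.0], [-0.159, 0.987, 0.0], [0.0, 0.0, -1.0]]
ft_force: [0.3, -0.5, -0.7]
gripper_width: 0.0701
```

```bash
python3 - <<'E'
from h import *
d=cam('wrist'); save(d,'w1.png',k=1.25); print(d['o'],d['R'].round(3).tolist()); s=env.get_state(); print(s['position'],s['ee_rot'].round(3).tolist(),s['gripper_width'],s['t'])
E
```

```text
[0.30175941 0.38514713 0.53921161] [[-0.158, 0.949, 0.273], [0.987, 0.152, 0.045], [0.001, 0.277, -0.961]]
[0.37952135 0.3972739  0.36022979] [[-0.987, -0.159, -0.0], [-0.159, 0.987, 0.0], [0.0, 0.0, -1.0]] 0.06980996667739339 1.5167
```

View pics/w1.png

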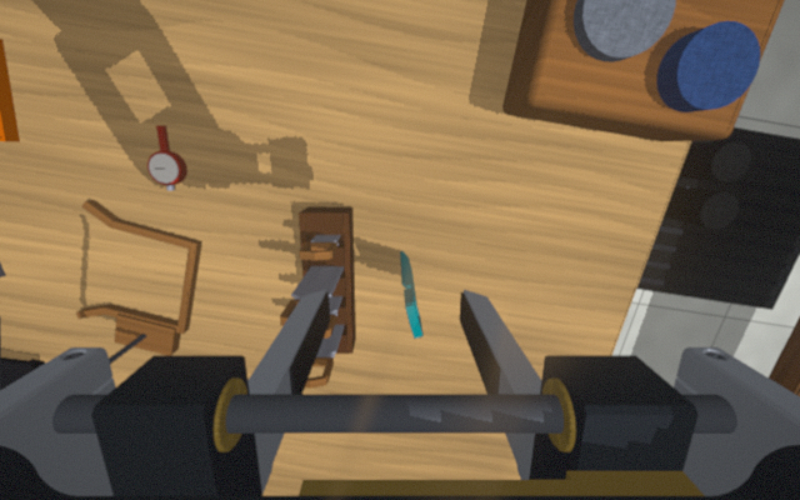

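>>> servo_tool(
  slide=[
    [0.5,-2.0,0],
    [0.5,-2.0,0],
    [0.5,-2.0,0],
    [0.5,-2.0,0],
    [0.5,-2.0,0],
    [0.5,-2.0,0],
  ],
  twist=[0,0,0,0,0,0],
)

```text
t: 2.02
position: [0.4001, 0.3175, 0.3603]
ee_rot: [[-0.987, -0.158, -0.0], [-0.158, 0.987, 0.001], [-0.0, 0.001, -1.0]]
ft_force: [-0.3, 0.3, 0.2]
gripper_width: 0.0698
```

```bash
python3 - <<'E'
from h import *
d=cam('wrist'); s=env.get_state(); print(s['position'])
print(proj(d,[[.433,.306,.1],[.478,.313,.188],[.522,.32,.128],[.567,.327,.158]]).round())
c=d['img'][140:330,210:430]; cv2.imwrite('pics/w2.png',cv2.resize(c,(695,600),interpolation=cv2.INTER_CUBIC)[:,:,::-1])
E
```

```text
[0.40002563 0.31762571 0.36026204]
[[304. 192.]
 [302. 242.]
 [304. 253.]
 [304. 290.]]
```

View pics/w2.png

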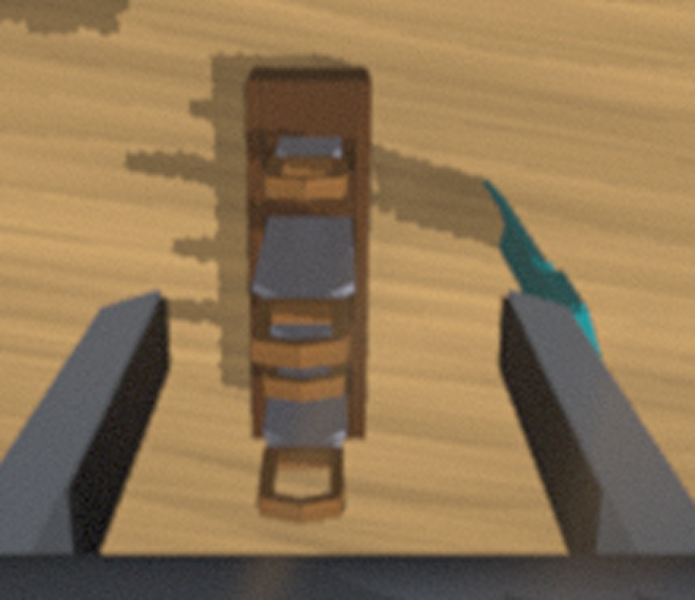

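>>> servo_tool(
  slide=[
    [4.25,0.65,0],
    [4.25,0.65,0],
    [4.25,0.65,0],
    [4.25,0.65,0],
    [4.25,0.65,0],
    [4.25,0.65,0],
    [4.25,0.65,0],
  ],
  twist=[0,0,0,0,0,0,0],
)

```text
t: 2.65
position: [0.5697, 0.3433, 0.3593]
ee_rot: [[-0.987, -0.158, -0.002], [-0.158, 0.987, -0.001], [0.002, -0.0, -1.0]]
ft_force: [0.3, 0.5, 0.3]
gripper_width: 0.0704
```

```bash
python3 - <<'E'
from h import *
d=cam('wrist'); s=env.get_state(); print(s['position'],d['fx'])
p=proj(d,[[.433,.306,.1],[.478,.313,.188],[.522,.32,.128],[.567,.327,.158]]).round();print(p)
x0=int(p[:,0].mean())-75; y0=max(0,int(p[:,1].min())-60)
c=d['img'][y0:y0+200,x0:x0+150]; print(x0,y0); cv2.imwrite('pics/w3.png',cv2.resize(c,None,fx=3,fy=3,interpolation=cv2.INTER_CUBIC)[:,:,::-1])
E
```

```text
[0.56926345 0.34332887 0.36059528] 290.18945342092206
[[304.  73.]
 [301. 104.]
 [304. 141.]
 [303. 177.]]
228 13
```

View pics/w3.png

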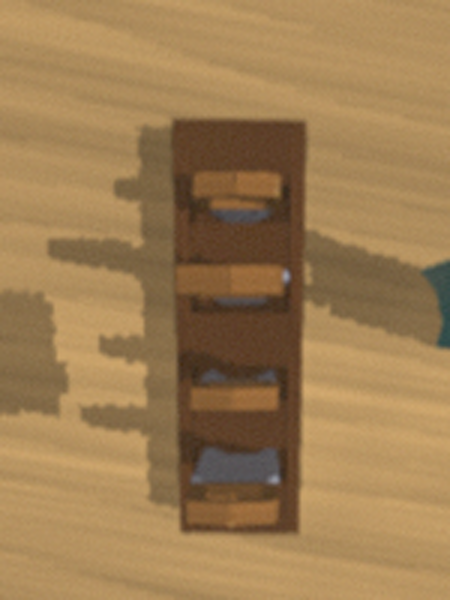

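```bash
python3 - <<'E'
from h import *
d=cam('wrist')
for n,u,v,z in [('d',237,184,.126),('a',231,279,.213),('c',235,398,.153),('b',233,513,.183)]:
    print(n,onz(d,[(228+u/3-.33,13+v/3-.33)],z).round(4))
e=onz(d,[(228+u/3-.33,13+v/3-.33) for u,v in [(173,121),(306,121),(299,531),(181,531)]],.055);print(e.round(4).tolist(),e.mean(0).round(4))
E
```

```text
d [[0.4367 0.3112 0.126 ]]
a [[0.4794 0.318  0.213 ]]
c [[0.5257 0.3245 0.153 ]]
b [[0.57   0.3313 0.183 ]]
[[0.4034, 0.2716, 0.055], [0.3928, 0.3378, 0.055], [0.6025, 0.3701, 0.055], [0.6131, 0.3035, 0.055]] [0.503  0.3208 0.055 ]
```

>>> servo_tool(
  slide=[
    [-2.27,-0.68,0],
    [-2.27,-0.68,0],
    [-2.27,-0.68,0],
    [-2.27,-0.68,-2],
    [-2.27,-0.68,-4],
    [-2.27,-0.68,-4.7],
    [-2.27,-0.68,-4.7],
    [-2.27,-0.68,-4.7],
  ],
  twist=[0,0,0,0,0,0,0,0],
)

```text
t: 3.42
position: [0.4753, 0.3143, 0.1687]
ee_rot: [[-0.987, -0.158, -0.005], [-0.158, 0.987, -0.002], [0.005, -0.001, -1.0]]
ft_force: [-1.1, -0.1, -0.3]
gripper_width: 0.0702
```

>>> servo_tool(
  slide=[
    [0,0,0],
    [0,0,0],
    [0,0,0],
    [0,0,0],
    [0,0,0],
    [0,0,0],
    [0,0,0],
    [0,0,0],
  ],
  twist=[0,0,0,0,0,0,0,0],
  grip=25,
)

```text
t: 4.08
position: [0.4816, 0.3162, 0.1755]
ee_rot: [[-0.988, -0.157, 0.005], [-0.157, 0.988, 0.003], [-0.005, 0.002, -1.0]]
ft_force: [-1.0, -0.0, 5.9]
gripper_width: 0.0396
```

>>> servo_tool(
  slide=[
    [0,0,0.5],
    [0,0,1.2],
    [0,0,2.1],
    [0,0,2.1],
    [0,-0.8,2.1],
    [-0.1,-1.6,2.1],
    [-0.2,-2.4,2.1],
    [-0.4,-3.2,2.1],
  ],
  twist=[0,0,0,0,0,-0.7,-1.5,-2.2],
)

```text
t: 4.75
position: [0.4638, 0.186, 0.2561]
ee_rot: [[-0.997, 0.076, 0.001], [0.076, 0.997, -0.0], [-0.001, -0.0, -1.0]]
ft_force: [0.5, -0.5, -1.0]
gripper_width: 0.0399
```

>>> servo_tool(
  slide=[
    [-0.2,-0.8,0],
    [-0.4,-1.6,0],
    [-0.6,-2.4,0],
    [-0.6,-3.15,0],
    [-0.6,-3.15,0],
    [-0.6,-3.15,0],
    [-0.6,-3.15,0],
    [-0.6,-3.15,0],
  ],
  twist=[-0.45,-0.45,-0.45,-0.45,-0.45,-0.45,-0.45,-0.45],
)

```text
t: 5.42
position: [0.4398, 0.0622, 0.2562]
ee_rot: [[-0.993, 0.119, 0.0], [0.119, 0.993, 0.001], [0.0, 0.001, -1.0]]
ft_force: [0.6, 1.0, -2.0]
gripper_width: 0.0398
```

```bash
python3 - <<'E'
from h import *
d=cam('scene'); t=cam('top');w=cam('wrist'); s=env.get_state(); print(s['position'],s['ee_rot'].round(3).tolist(),s['gripper_width'],s['t'])
c=d['img'][90:270,300:460]; c=cv2.resize(c,None,fx=2.5,fy=2.5,interpolation=cv2.INTER_CUBIC)
b=cv2.resize(w['img'][:,160:480],(400,450)); 
cv2.imwrite('pics/h1.png',np.hstack([c,b])[:,:,::-1])
E
```

```text
[0.4397227  0.06226244 0.25615236] [[-0.993, 0.118, -0.0], [0.118, 0.993, 0.0], [0.0, 0.0, -1.0]] 0.039592121504949555 5.5667
```

View pics/h1.png

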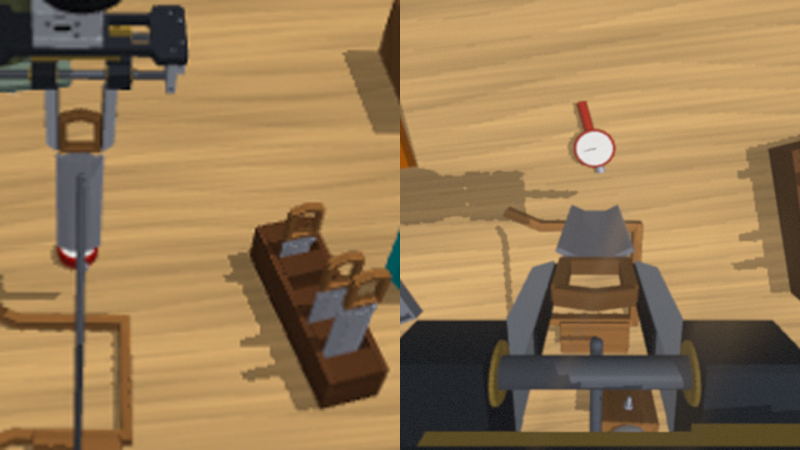

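```bash
python3 - <<'E'
from h import *
d=cam('scene')
for n,p in [('top',(80,109)),('bot',(80,151)),('left',(60,130)),('right',(103,130)),('bladebotL',(56,250)),('bladebotR',(102,250)),('tip',(82,174))]:
    q=(300+p[0]/2.5-.3,90+p[1]/2.5-.3); r=ray(d,[q])[0]; X=.4398 if n!='tip' else .483
    print(n,(d['o']+r*(X-d['o'][0])/r[0]).round(4))
c=d['img'][120:170,310:355]; cv2.imwrite('pics/h2.png',cv2.resize(c,None,fx=10,fy=10,interpolation=cv2.INTER_CUBIC)[:,:,::-1])
E
```

```text
top [0.4398 0.0612 0.3018]
bot [0.4398 0.0618 0.2455]
left [0.4398 0.0427 0.2764]
right [0.4398 0.0833 0.2717]
bladebotL [0.4398 0.0377 0.094 ]
bladebotR [0.4398 0.0874 0.0869]
tip [0.483  0.0584 0.2611]
```

View pics/h2.png

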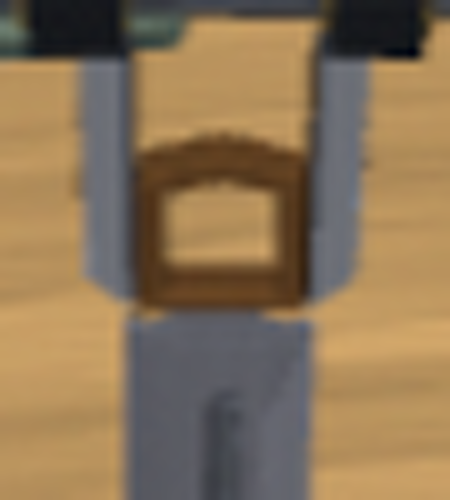

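>>> servo_tool(
  slide=[
    [0,0,-0.3],
    [0.35,-0.04,-0.3],
    [0.7,-0.09,-0.3],
    [1.05,-0.13,-0.32],
    [1.25,-0.15,-0.5],
    [1.48,-0.18,-0.7],
    [1.48,-0.18,-0.7],
    [1.48,-0.18,-0.7],
  ],
  twist=[0,0,0,0,0,0,0,0],
)

```text
t: 6.28
position: [0.4982, 0.0544, 0.2272]
ee_rot: [[-0.993, 0.119, -0.003], [0.119, 0.993, 0.0], [0.003, -0.0, -1.0]]
ft_force: [-0.6, 0.3, -0.8]
gripper_width: 0.0397
```

```bash
python3 - <<'E'
from h import *
d=cam('scene'); print(env.get_state()['ft_force'])
c=d['img'][120:180,310:360]; cv2.imwrite('pics/h3.png',cv2.resize(c,None,fx=8,fy=8,interpolation=cv2.INTER_CUBIC)[:,:,::-1])
E
```

```text
[-0.69673992  0.2032372  -1.53150727]
```

View pics/h3.png

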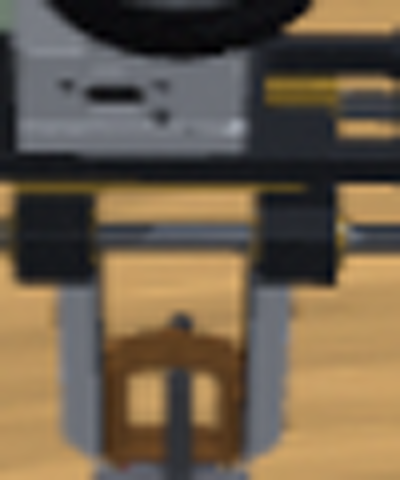

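>>> servo_tool(
  slide=[
    [0.5,-0.06,0],
    [1.0,-0.12,0],
    [1.5,-0.18,0],
    [2.0,-0.25,0],
    [2.33,-0.29,0],
    [2.33,-0.29,0],
    [2.33,-0.29,-0.15],
    [2.33,-0.29,-0.33],
  ],
  twist=[0,0,0,0,0,0,0,0],
)

```text
t: 7.0
position: [0.5921, 0.0427, 0.2168]
ee_rot: [[-0.993, 0.12, 0.002], [0.12, 0.993, -0.0], [-0.002, 0.0, -1.0]]
ft_force: [-8.8, 0.2, 41.4]
gripper_width: 0.0395
```

>>> servo_tool(
  slide=[
    [0,0,0],
    [0,0,0],
    [0,0,0],
    [0,0,0],
    [0,0,0],
    [0,0,0],
  ],
  twist=[0,0,0,0,0,0],
  grip=52,
)

```text
t: 7.5
position: [0.5918, 0.0425, 0.2149]
ee_rot: [[-0.993, 0.12, -0.0], [0.12, 0.993, -0.0], [0.0, -0.0, -1.0]]
ft_force: [-0.5, -1.0, -0.1]
gripper_width: 0.0517
```

>>> servo_tool(
  slide=[
    [0,0,1],
    [0,0,2.2],
    [-0.1,1,2.2],
    [-0.2,2,2.2],
    [-0.3,3,2.2],
    [-0.4,4,2.2],
    [-0.5,5,2.2],
    [-0.57,6,2.2],
  ],
  twist=[0,0,0,0.6,1.2,1.8,2.4,2.65],
  grip=52,
)

```text
t: 8.17
position: [0.5687, 0.2842, 0.3032]
ee_rot: [[-0.987, -0.159, 0.0], [-0.159, 0.987, -0.0], [-0.0, -0.0, -1.0]]
ft_force: [1.0, -0.2, 0.3]
gripper_width: 0.0519
```

>>> servo_tool(
  slide=[
    [0,1.16,0],
    [0,1.16,0],
    [0,1.16,0],
    [0,1.16,0],
    [0,1.16,0],
    [0,1.16,0],
  ],
  twist=[0,0,0,0,0,0],
  grip=65,
)

```text
t: 8.67
position: [0.5698, 0.327, 0.3032]
ee_rot: [[-0.988, -0.154, 0.0], [-0.154, 0.988, -0.0], [-0.0, -0.0, -1.0]]
ft_force: [-0.6, -0.8, -0.0]
gripper_width: 0.0648
```

```bash
python3 - <<'E'
from h import *
d=cam('scene'); w=cam('wrist'); s=env.get_state(); print(s['position'],s['ee_rot'].round(3).tolist())
c=cv2.resize(d['img'][130:250,290:410],(480,480),interpolation=cv2.INTER_CUBIC)
b=cv2.resize(w['img'][:,220:460],(288,480))
cv2.imwrite('pics/h4.png',np.hstack([c,b])[:,:,::-1])
E
```

```text
[0.56981031 0.32720891 0.3033528 ] [[-0.988, -0.154, 0.0], [-0.154, 0.988, -0.0], [-0.0, -0.0, -1.0]]
```

View pics/h4.png

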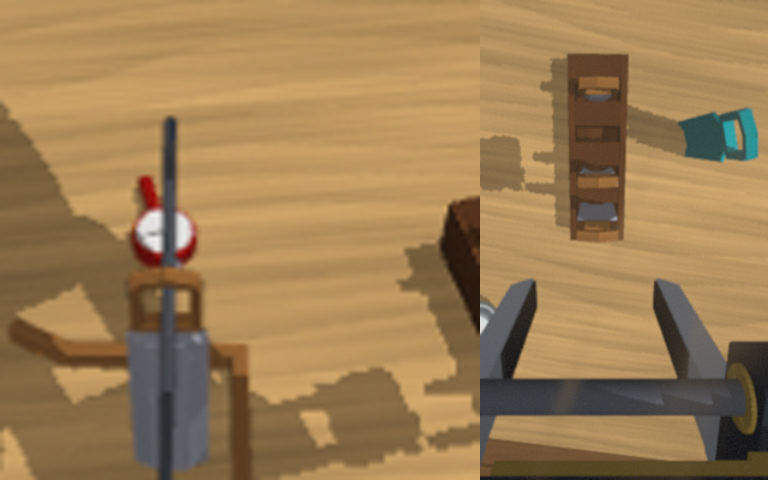

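>>> servo_tool(
  slide=[
    [0,0.05,-1],
    [0,0.05,-2],
    [0,0.05,-3],
    [0,0.05,-3.6],
    [0,0.05,-4.03],
    [0,0.05,-4.03],
    [0,0.05,-4.03],
    [0,0.05,-4.03],
  ],
  twist=[0,0,0,0,0,0,0,0],
)

```text
t: 9.43
position: [0.5707, 0.3308, 0.1438]
ee_rot: [[-0.988, -0.156, 0.003], [-0.156, 0.988, 0.001], [-0.003, 0.001, -1.0]]
ft_force: [0.1, -0.1, 0.0]
gripper_width: 0.0653
```

>>> servo_tool(
  slide=[
    [0,0,0],
    [0,0,0],
    [0,0,0],
    [0,0,0],
    [0,0,0],
    [0,0,0],
    [0,0,0],
  ],
  twist=[0,0,0,0,0,0,0],
  grip=25,
)

```text
t: 10.02
position: [0.5699, 0.3311, 0.1428]
ee_rot: [[-0.988, -0.157, 0.002], [-0.157, 0.988, 0.001], [-0.002, 0.0, -1.0]]
ft_force: [1.1, 0.3, 4.2]
gripper_width: 0.0401
```

>>> servo_tool(
  slide=[
    [0,0,0.5],
    [0,0,1.3],
    [0,0,2.2],
    [0,0,2.53],
    [-0.1,-0.8,2.53],
    [-0.2,-1.6,2.53],
    [-0.3,-2.4,2.53],
    [-0.5,-3.2,2.53],
  ],
  twist=[0,0,0,0,0,0,0,-0.5],
)

```text
t: 10.68
position: [0.5487, 0.2015, 0.2416]
ee_rot: [[-0.995, -0.105, -0.001], [-0.105, 0.995, -0.001], [0.001, -0.0, -1.0]]
ft_force: [0.5, -1.2, -1.0]
gripper_width: 0.0399
```

>>> servo_tool(
  slide=[
    [-0.7,-0.3,0],
    [-1.4,-0.6,0],
    [-2.1,-0.9,0],
    [-2.75,-1.3,0],
    [-2.75,-2.1,0],
    [-2.75,-2.9,0],
    [-2.75,-3.54,0],
    [-2.75,-3.54,0],
  ],
  twist=[-0.7,-1.4,-2.15,-2.15,-2.15,-2.15,-2.15,-2.15],
)

```text
t: 11.35
position: [0.4386, 0.0577, 0.2421]
ee_rot: [[-0.992, 0.124, -0.001], [0.124, 0.992, -0.002], [0.001, -0.002, -1.0]]
ft_force: [-0.2, -0.5, -1.1]
gripper_width: 0.0398
```

>>> servo_tool(
  slide=[
    [0,0,0],
    [0,0,0],
    [0,0,0],
    [0,0,0],
  ],
  twist=[0,0,0,0],
)

```text
t: 11.68
position: [0.4392, 0.0622, 0.2427]
ee_rot: [[-0.993, 0.118, -0.001], [0.118, 0.993, 0.0], [0.001, 0.0, -1.0]]
ft_force: [0.2, 0.6, -1.0]
gripper_width: 0.0401
```

```bash
python3 - <<'E'
from h import *
d=cam('scene');t=cam('top'); s=env.get_state(); print(s['position'],s['ee_rot'].round(3).tolist())
c=cv2.resize(d['img'][110:190,300:370],(490,560),interpolation=cv2.INTER_CUBIC)
cv2.imwrite('pics/h5.png',c[:,:,::-1])
E
```

```text
[0.43925971 0.06204042 0.24290449] [[-0.993, 0.118, -0.0], [0.118, 0.993, 0.0], [0.0, 0.0, -1.0]]
```

View pics/h5.png

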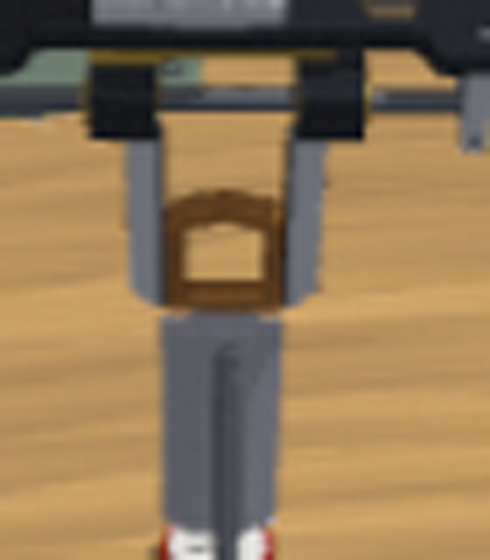

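>>> servo_tool(
  slide=[
    [0.35,-0.04,0],
    [0.7,-0.09,0],
    [1.05,-0.13,-0.02],
    [1.25,-0.15,-0.2],
    [1.48,-0.18,-0.4],
    [1.9,-0.23,-0.4],
    [2.3,-0.28,-0.4],
    [2.7,-0.33,-0.4],
  ],
  twist=[0,0,0,0,0,0,0,0],
)

```text
t: 12.45
position: [0.5474, 0.0485, 0.2259]
ee_rot: [[-0.993, 0.119, -0.002], [0.119, 0.993, 0.0], [0.002, -0.0, -1.0]]
ft_force: [-1.2, 0.7, -0.7]
gripper_width: 0.0396
```

>>> servo_tool(
  slide=[
    [0.3,-0.04,0],
    [0.5,-0.06,0],
    [0.5,-0.06,0],
    [0.5,-0.06,-0.1],
    [0.5,-0.06,-0.22],
    [0.5,-0.06,-0.22],
    [0.5,-0.06,-0.22],
  ],
  twist=[0,0,0,0,0,0,0],
)

```text
t: 13.03
position: [0.5662, 0.0458, 0.2175]
ee_rot: [[-0.993, 0.12, -0.002], [0.12, 0.993, 0.0], [0.002, -0.0, -1.0]]
ft_force: [-0.3, 0.8, -0.8]
gripper_width: 0.0398
```

>>> servo_tool(
  slide=[
    [0,0,0],
    [0,0,0],
    [0,0,0],
    [0,0,0],
    [0,0,0],
    [0,0,0],
  ],
  twist=[0,0,0,0,0,0],
  grip=52,
)

```text
t: 13.53
position: [0.5674, 0.0456, 0.2185]
ee_rot: [[-0.993, 0.12, 0.0], [0.12, 0.993, -0.0], [-0.0, 0.0, -1.0]]
ft_force: [-0.5, 0.1, -0.2]
gripper_width: 0.052
```

>>> servo_tool(
  slide=[
    [0,0,1],
    [0,0,2.2],
    [-0.1,1,2.2],
    [-0.2,2,2.2],
    [-0.4,3,2.2],
    [-0.6,4,2.2],
    [-0.8,5,2.2],
    [-1.07,6,2.2],
  ],
  twist=[0,0,0,0.6,1.2,1.8,2.4,2.65],
)

```text
t: 14.2
position: [0.5242, 0.2873, 0.3064]
ee_rot: [[-0.987, -0.159, 0.001], [-0.159, 0.987, 0.0], [-0.001, 0.0, -1.0]]
ft_force: [0.1, 0.6, 0.1]
gripper_width: 0.0516
```

>>> servo_tool(
  slide=[
    [0,0.81,0],
    [0,0.81,0],
    [0,0.81,0],
    [0,0.81,-1],
    [0,0.81,-2],
    [0,0.81,-3],
    [0,0.81,-4],
    [0,0.81,-4.76],
  ],
  twist=[0,0,0,0,0,0,0,0],
  grip=62,
)

```text
t: 14.87
position: [0.5235, 0.3152, 0.1125]
ee_rot: [[-0.988, -0.154, -0.003], [-0.154, 0.988, -0.002], [0.003, -0.002, -1.0]]
ft_force: [-0.3, -0.3, -0.3]
gripper_width: 0.062
```

>>> servo_tool(
  slide=[
    [0,0,0],
    [0,0,0],
    [0,0,0],
    [0,0,0],
    [0,0,0],
    [0,0,0],
    [0,0,0],
    [0,0,0],
  ],
  twist=[0,0,0,0,0,0,0,0],
  grip=25,
)

```text
t: 15.53
position: [0.5268, 0.3188, 0.1191]
ee_rot: [[-0.988, -0.157, 0.006], [-0.157, 0.988, 0.002], [-0.006, 0.001, -1.0]]
ft_force: [0.8, -0.7, 6.5]
gripper_width: 0.04
```

>>> servo_tool(
  slide=[
    [0,0,0.5],
    [0,0,1.3],
    [0,0,2.2],
    [0,0,3.3],
    [-0.1,-0.8,3.3],
    [-0.2,-1.6,3.3],
    [-0.3,-2.4,3.3],
    [-0.5,-3.2,3.3],
  ],
  twist=[0,0,0,0,0,0,0,-0.5],
)

```text
t: 16.2
position: [0.5044, 0.189, 0.2485]
ee_rot: [[-0.994, -0.105, 0.001], [-0.105, 0.994, -0.0], [-0.001, -0.0, -1.0]]
ft_force: [-0.1, 0.4, -0.8]
gripper_width: 0.04
```

>>> servo_tool(
  slide=[
    [-0.7,-0.3,0],
    [-1.2,-0.6,0],
    [-1.64,-0.9,0],
    [-1.64,-1.4,0],
    [-1.64,-2.1,0],
    [-1.64,-2.7,0],
    [-1.64,-3.2,0],
    [-1.64,-3.2,0],
  ],
  twist=[-0.7,-1.4,-2.15,-2.15,-2.15,-2.15,-2.15,-2.15],
)

```text
t: 16.87
position: [0.4387, 0.0594, 0.2482]
ee_rot: [[-0.992, 0.123, 0.001], [0.123, 0.992, -0.002], [-0.001, -0.002, -1.0]]
ft_force: [0.3, 0.6, -0.6]
gripper_width: 0.04
```

>>> servo_tool(
  slide=[
    [0,0,0],
    [0,0,0],
    [0,0,0],
    [0,0,0],
  ],
  twist=[0,0,0,0],
)

```text
t: 17.2
position: [0.4388, 0.0629, 0.2478]
ee_rot: [[-0.993, 0.118, -0.0], [0.118, 0.993, 0.0], [0.0, 0.0, -1.0]]
ft_force: [0.7, 0.3, -1.9]
gripper_width: 0.0402
```

```bash
python3 - <<'E'
from h import *
d=cam('scene'); s=env.get_state(); print(s['position'],s['ee_rot'].round(3).tolist())
im=d['img'][110:250,290:370]
c=cv2.resize(im,(340,595),interpolation=cv2.INTER_CUBIC)
cv2.imwrite('pics/h6.png',c[:,:,::-1])
E
```

```text
[0.43883608 0.06287248 0.24783019] [[-0.993, 0.118, -0.0], [0.118, 0.993, 0.0], [0.0, 0.0, -1.0]]
```

View pics/h6.png

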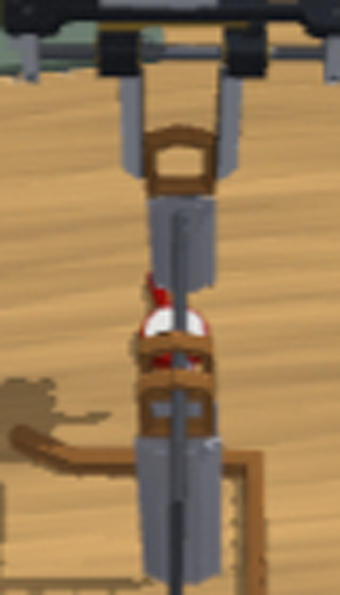

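>>> servo_tool(
  slide=[
    [0.35,-0.05,0],
    [0.7,-0.1,0],
    [1.05,-0.15,-0.02],
    [1.25,-0.17,-0.2],
    [1.5,-0.2,-0.4],
    [1.9,-0.25,-0.4],
    [2.25,-0.29,-0.4],
    [2.59,-0.33,-0.4],
  ],
  twist=[0,0,0,0,0,0,0,0],
)

```text
t: 17.92
position: [0.5426, 0.0494, 0.2307]
ee_rot: [[-0.993, 0.119, -0.002], [0.119, 0.993, 0.0], [0.002, -0.0, -1.0]]
ft_force: [0.4, -0.1, -1.2]
gripper_width: 0.0399
```

>>> servo_tool(
  slide=[
    [0,0,0],
    [0,0,0],
    [0,0,-0.1],
    [0,0,-0.22],
    [0,0,-0.22],
    [0,0,-0.22],
  ],
  twist=[0,0,0,0,0,0],
)

```text
t: 18.42
position: [0.5416, 0.049, 0.2224]
ee_rot: [[-0.993, 0.12, -0.001], [0.12, 0.993, 0.0], [0.001, -0.0, -1.0]]
ft_force: [0.3, 0.3, -1.0]
gripper_width: 0.0401
```

>>> servo_tool(
  slide=[
    [0,0,0],
    [0,0,0],
    [0,0,0],
    [0,0,0],
    [0,0,0],
    [0,0,0],
  ],
  twist=[0,0,0,0,0,0],
  grip=52,
)

```text
t: 18.92
position: [0.5426, 0.0488, 0.2232]
ee_rot: [[-0.993, 0.12, 0.0], [0.12, 0.993, -0.0], [-0.0, -0.0, -1.0]]
ft_force: [-0.7, -0.9, -0.6]
gripper_width: 0.052
```

>>> servo_tool(
  slide=[
    [0,0,1],
    [0,0,2.1],
    [-0.4,0.9,2.1],
    [-0.8,1.8,2.1],
    [-1.2,2.7,2.1],
    [-1.6,3.6,2.1],
    [-2.0,4.5,2.1],
    [-2.4,5.4,2.1],
  ],
  twist=[0,0,0,0.6,1.2,1.8,2.4,2.65],
)

```text
t: 19.58
position: [0.4456, 0.2663, 0.3074]
ee_rot: [[-0.987, -0.159, 0.001], [-0.159, 0.987, 0.0], [-0.001, 0.0, -1.0]]
ft_force: [1.1, 0.6, 0.5]
gripper_width: 0.0521
```

>>> servo_tool(
  slide=[
    [-0.29,0.92,0],
    [-0.29,0.92,0],
    [-0.29,0.92,0],
    [-0.29,0.92,0],
    [-0.29,0.92,0],
    [-0.29,0.92,0],
  ],
  twist=[0,0,0,0,0,0],
  grip=56,
)

```text
t: 20.08
position: [0.4356, 0.3003, 0.3071]
ee_rot: [[-0.988, -0.154, 0.0], [-0.154, 0.988, -0.0], [-0.0, -0.0, -1.0]]
ft_force: [-0.1, 0.1, 0.3]
gripper_width: 0.0565
```

```bash
python3 - <<'E'
from h import *
w=cam('wrist');d=cam('scene');t=cam('top'); s=env.get_state(); print(s['position'],s['ee_rot'].round(3).tolist())
for n,i in [('w',w),('s',d),('t',t)]:
    h=cv2.cvtColor(i['img'],cv2.COLOR_RGB2HSV); m=((h[:,:,0]>82)&(h[:,:,0]<98)&(h[:,:,1]>130)).astype(np.uint8)
    cs=[c for c in cv2.findContours(m,0,1)[0] if cv2.contourArea(c)>8]
    for c in cs:
        p=cv2.approxPolyDP(c,1.5,True)[:,0]
        print(n,cv2.contourArea(c),[(tuple(int(v) for v in q),tuple(float(v) for v in onz(i,[q],.19)[0,:2].round(3))) for q in p])
c=cv2.resize(d['img'][140:260,390:500],None,fx=5,fy=5,interpolation=cv2.INTER_CUBIC)
cv2.imwrite('pics/h7.png',c[:,:,::-1])
E
```

```text
[0.43550649 0.30059588 0.30705809] [[-0.988, -0.155, 0.0], [-0.155, 0.988, -0.0], [0.0, -0.0, -1.0]]
w 143.5 [((431, 230), (0.453, 0.431)), ((427, 232), (0.456, 0.427)), ((427, 236), (0.461, 0.429)), ((430, 241), (0.466, 0.433)), ((430, 247), (0.473, 0.435)), ((436, 248), (0.473, 0.442)), ((431, 249), (0.475, 0.437)), ((433, 251), (0.477, 0.44)), ((431, 259), (0.487, 0.44)), ((437, 258), (0.485, 0.447)), ((437, 250), (0.475, 0.444)), ((433, 231), (0.454, 0.434))]
s 655.5 [((476, 155), (0.444, 0.436)), ((471, 157), (0.45, 0.42)), ((468, 165), (0.475, 0.404)), ((469, 168), (0.485, 0.404)), ((465, 170), (0.491, 0.391)), ((453, 199), (0.575, 0.335)), ((462, 208), (0.603, 0.349)), ((483, 164), (0.476, 0.444))]
```

View pics/h7.png

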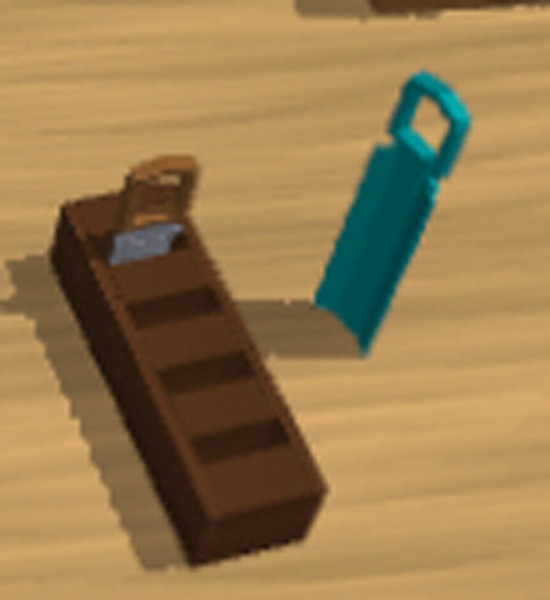

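>>> servo_tool(
  slide=[
    [0,0.02,0],
    [0,0.02,0],
    [0,0.02,-1],
    [0,0.02,-2],
    [0,0.02,-3],
    [0,0.02,-4],
    [0,0.02,-4.7],
    [0,0.02,-5.1],
  ],
  twist=[0,0,0,0,0,0,0,0],
  grip=68,
)

```text
t: 20.9
position: [0.432, 0.3009, 0.0986]
ee_rot: [[-0.988, -0.157, -0.006], [-0.157, 0.988, -0.003], [0.007, -0.002, -1.0]]
ft_force: [-1.6, 0.0, 0.7]
gripper_width: 0.0678
```

>>> servo_tool(
  slide=[
    [0,0,-0.28],
    [0,0,-0.28],
    [0,0,-0.28],
  ],
  twist=[0,0,0],
)

```text
t: 21.15
position: [0.4353, 0.3025, 0.0922]
ee_rot: [[-0.988, -0.157, 0.0], [-0.157, 0.988, 0.0], [-0.0, 0.0, -1.0]]
ft_force: [0.3, 1.5, -0.2]
gripper_width: 0.068
```

>>> servo_tool(
  slide=[
    [0,0,0],
    [0,0,0],
    [0,0,0],
    [0,0,0],
    [0,0,0],
    [0,0,0],
    [0,0,0],
    [0,0,0],
  ],
  twist=[0,0,0,0,0,0,0,0],
  grip=25,
)

```text
t: 21.82
position: [0.4356, 0.3027, 0.0927]
ee_rot: [[-0.988, -0.157, 0.002], [-0.157, 0.988, 0.001], [-0.002, 0.0, -1.0]]
ft_force: [-0.1, -0.7, 4.9]
gripper_width: 0.0404
```

>>> servo_tool(
  slide=[
    [0,0,0.7],
    [0,0,1.6],
    [0,0,2.6],
    [0,0,3.5],
    [0,0,3.96],
    [0,-0.8,3.96],
    [0,-1.6,3.96],
    [0,-2.4,3.96],
  ],
  twist=[0,0,0,0,0,0,0,-0.5],
)

```text
t: 22.48
position: [0.4343, 0.2057, 0.2501]
ee_rot: [[-0.994, -0.106, -0.0], [-0.106, 0.994, -0.0], [0.0, -0.0, -1.0]]
ft_force: [0.6, -0.8, -0.2]
gripper_width: 0.0407
```

>>> servo_tool(
  slide=[
    [0,-0.8,0],
    [0,-1.6,0],
    [0.08,-2.3,0],
    [0.08,-3,0],
    [0.08,-3.6,0],
    [0.08,-3.6,0],
    [0.08,-3.6,0],
    [0.08,-3.6,0],
  ],
  twist=[-0.7,-1.4,-2.15,-2.15,-2.15,-2.15,-2.15,-2.15],
)

```text
t: 23.15
position: [0.4377, 0.0629, 0.2498]
ee_rot: [[-0.993, 0.12, -0.001], [0.12, 0.993, 0.001], [0.001, 0.001, -1.0]]
ft_force: [0.6, -1.0, -0.0]
gripper_width: 0.0406
```

>>> servo_tool(
  slide=[
    [0,0,0],
    [0,0,0],
    [0,0,0],
  ],
  twist=[0,0,0],
)

```text
t: 23.4
position: [0.438, 0.0633, 0.2501]
ee_rot: [[-0.993, 0.118, -0.0], [0.118, 0.993, 0.0], [0.0, 0.0, -1.0]]
ft_force: [-0.7, 0.1, -1.0]
gripper_width: 0.0405
```

```bash
python3 - <<'E'
from h import *
d=cam('scene'); s=env.get_state(); print(s['position'],s['ee_rot'].round(3).tolist())
# wood-brown loop rows on loop's mid column, at plane x of TCP
P=s['position']
h=cv2.cvtColor(d['img'],cv2.COLOR_RGB2HSV)
p=proj(d,[P+[0,0,.009]])[0]; u=int(round(p[0])); print(p)
for v in range(int(p[1])-14,int(p[1])+18):
    r=ray(d,[(u,v)])[0]; X=d['o']+r*(P[0]-d['o'][0])/r[0]; print(v,d['img'][v,u].tolist(),round(X[2],3))
E
```

```text
[0.43805085 0.06321154 0.25021531] [[-0.993, 0.118, -0.0], [0.118, 0.993, 0.0], [0.0, 0.0, -1.0]]
[332.25871356 145.54397909]
131 [186, 147, 93] 0.307
132 [191, 152, 96] 0.304
133 [188, 149, 94] 0.301
134 [191, 153, 96] 0.298
135 [181, 144, 92] 0.294
136 [174, 137, 88] 0.291
137 [113, 76, 38] 0.288
138 [93, 61, 30] 0.285
139 [95, 63, 32] 0.281
140 [87, 58, 29] 0.278
141 [102, 69, 38] 0.275
142 [180, 143, 91] 0.271
143 [175, 140, 87] 0.268
144 [190, 151, 98] 0.265
145 [194, 155, 97] 0.261
146 [197, 155, 99] 0.258
147 [190, 150, 95] 0.254
148 [190, 150, 95] 0.251
149 [156, 121, 76] 0.247
150 [93, 62, 32] 0.244
151 [95, 62, 32] 0.24
152 [106, 70, 37] 0.237
153 [88, 60, 36] 0.233
154 [86, 75, 70] 0.23
155 [93, 94, 102] 0.226
156 [93, 94, 103] 0.222
157 [96, 96, 105] 0.219
158 [90, 91, 99] 0.215
159 [76, 79, 86] 0.211
160 [77, 81, 88] 0.208
161 [70, 73, 79] 0.204
162 [69, 72, 79] 0.2
```

>>> servo_tool(
  slide=[
    [0.35,-0.05,0],
    [0.7,-0.1,0],
    [1.05,-0.15,-0.03],
    [1.25,-0.18,-0.22],
    [1.5,-0.21,-0.43],
    [1.8,-0.25,-0.43],
    [2.0,-0.28,-0.43],
    [2.0,-0.28,-0.43],
  ],
  twist=[0,0,0,0,0,0,0,0],
)

```text
t: 24.12
position: [0.519, 0.0512, 0.2325]
ee_rot: [[-0.993, 0.12, -0.0], [0.12, 0.993, -0.0], [0.0, -0.0, -1.0]]
ft_force: [0.2, -0.3, -1.2]
gripper_width: 0.0405
```

>>> servo_tool(
  slide=[
    [0,0,0],
    [0,0,0],
    [0,0,-0.1],
    [0,0,-0.22],
    [0,0,-0.22],
    [0,0,-0.22],
  ],
  twist=[0,0,0,0,0,0],
)

```text
t: 24.62
position: [0.5174, 0.0513, 0.2237]
ee_rot: [[-0.993, 0.12, -0.001], [0.12, 0.993, 0.0], [0.001, -0.0, -1.0]]
ft_force: [-0.9, 0.1, -1.1]
gripper_width: 0.0405
```

>>> servo_tool(
  slide=[
    [0,0,0],
    [0,0,0],
    [0,0,0],
    [0,0,0],
    [0,0,0],
    [0,0,0],
  ],
  twist=[0,0,0,0,0,0],
  grip=52,
)

```text
t: 25.12
position: [0.5182, 0.0512, 0.2244]
ee_rot: [[-0.993, 0.12, 0.0], [0.12, 0.993, -0.0], [-0.0, -0.0, -1.0]]
ft_force: [-0.2, -0.8, 0.5]
gripper_width: 0.0521
```

>>> servo_tool(
  slide=[
    [0,0,0.6],
    [0,0,1.4],
    [0,0,2.2],
    [0,0,2.2],
    [0,-0.8,2.2],
    [0,-1.7,2.2],
    [0,-2.6,2.2],
    [0,-3.5,2.2],
  ],
  twist=[0,0,0,0,0,0,0,0],
)

```text
t: 25.78
position: [0.5179, -0.0899, 0.3122]
ee_rot: [[-0.993, 0.119, 0.0], [0.119, 0.993, -0.0], [-0.0, -0.0, -1.0]]
ft_force: [0.5, 0.7, -0.3]
gripper_width: 0.0522
```

>>> servo_tool(
  slide=[
    [0,-1,0],
    [0,-2,0],
    [0,-3,0],
    [0,-4,0],
    [0,-5,0],
    [0,-5,0],
    [0,-5,0],
    [0,-5,0],
  ],
  twist=[0,0,0,0,0,0,0,0],
)

```text
t: 26.45
position: [0.5179, -0.2885, 0.3117]
ee_rot: [[-0.993, 0.12, -0.001], [0.12, 0.993, 0.001], [0.001, 0.001, -1.0]]
ft_force: [1.7, -0.5, -0.2]
gripper_width: 0.0519
```

```bash
python3 - <<'E'
from h import *
d=cam('scene'); w=cam('wrist'); s=env.get_state(); print(s['position'],s['t'])
a=cv2.resize(d['img'][130:310,150:400],None,fx=2.2,fy=2.2,interpolation=cv2.INTER_CUBIC)
b=cv2.resize(w['img'],None,fx=.46,fy=.46); b=np.vstack([b,np.zeros((a.shape[0]-b.shape[0],b.shape[1],3),np.uint8)])
f=np.hstack([a,b])[:,:800]; print(f.shape); cv2.imwrite('pics/h8.png',f[:,:,::-1]); np.save('w.npy',w['img'])
E
```

```text
[ 0.51828139 -0.28739279  0.31224104] 26.55
(396, 800, 3)
```

View pics/h8.png

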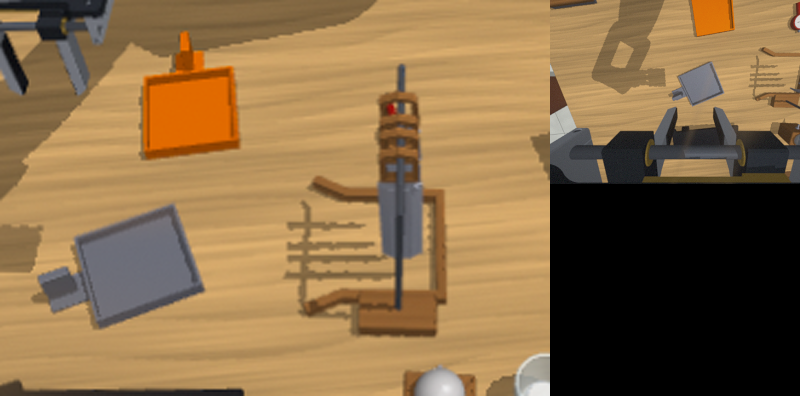

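```bash
cat > tr.py <<'E'
from h import *
def tray(n,roi=None):
    d=cam(n); h=cv2.cvtColor(d['img'],cv2.COLOR_RGB2HSV)
    yy,xx=np.mgrid[0:400,0:640]; g=onz(d,np.c_[xx.ravel(),yy.ravel()],.02)
    ok=((g[:,0]>.38)&(g[:,0]<.665)&(g[:,1]<-.05)&(g[:,1]>-.48)).reshape(400,640)
    m=((h[:,:,1]<70)&(h[:,:,2]>40)&(h[:,:,2]<170)&ok).astype(np.uint8)
    o=cv2.morphologyEx(m,cv2.MORPH_OPEN,np.ones((9,9)))
    k,l,st,ce=cv2.connectedComponentsWithStats(o); i=1+np.argmax(st[1:,4])
    c=max(cv2.findContours((l==i).astype(np.uint8),0,1)[0],key=cv2.contourArea)
    P=onz(d,c[:,0],.02)[:,:2]; r=cv2.minAreaRect((P*1000).astype(np.float32)); print(n,np.round(r[0],1),np.round(r[1],1),round(r[2],1))
    # fin: grey pixels just outside the pan (component-connected to it)
    k,l2,st,ce=cv2.connectedComponentsWithStats(m); j=l2[l==i][0]
    q=(l2==j)&(cv2.dilate((l==i).astype(np.uint8),np.ones((9,9)))==0); v,u=np.nonzero(q)
    if len(u): print('  fin px',len(u),(u.mean(),v.mean()),onz(d,[(u.mean(),v.mean())],.035).round(4))
for n in ['top','scene','wrist']: tray(n)
E
python3 tr.py; python3 - <<'E'
from h import *
d=cam('scene')
print(onz(d,[(150+u/2.2-.3,130+v/2.2-.3) for u,v in [(77,237),(175,206),(203,290),(98,327)]],.02).round(3).tolist())
print('fin top',onz(d,[(150+u/2.2-.3,130+v/2.2-.3) for u,v in [(58,275)]],.05).round(3))
E
```

```text
top [ 514.7 -361.2] [236.8 313.3] 18.0
  fin px 19 (np.float64(434.7894736842105), np.float64(259.63157894736844)) [[ 0.385  -0.3503  0.035 ]]
scene [ 556.  -289.8] [134.5 178.3] 17.0
wrist [ 553.  -291.7] [126.  182.4] 16.9
[[0.504, -0.344, 0.02], [0.471, -0.223, 0.02], [0.593, -0.187, 0.02], [0.63, -0.309, 0.02]]
fin top [[ 0.573 -0.352  0.05 ]]
```

>>> servo_tool(
  slide=[
    [0.5,-0.6,0],
    [1,-1.2,0],
    [1.42,-1.76,0],
    [1.42,-1.76,0],
    [1.42,-1.76,0],
    [1.42,-1.76,-1],
    [1.42,-1.76,-2],
    [1.42,-1.76,-3],
  ],
  twist=[-1.1,-2.2,-3.3,-4.4,-5.5,-6.6,-7.7,-8.8],
  grip=60,
)

```text
t: 27.42
position: [0.5759, -0.359, 0.1924]
ee_rot: [[-0.501, 0.866, 0.003], [0.866, 0.501, -0.002], [-0.003, 0.001, -1.0]]
ft_force: [1.4, -0.4, -0.0]
gripper_width: 0.0602
```

>>> servo_tool(
  slide=[
    [0,0,0],
    [0,0,0],
    [0,0,0],
    [0,0,0],
  ],
  twist=[-1.1,-2.25,-2.25,-2.25],
)

```text
t: 27.75
position: [0.5754, -0.3588, 0.1927]
ee_rot: [[-0.293, 0.956, 0.001], [0.956, 0.293, -0.0], [-0.001, 0.0, -1.0]]
ft_force: [0.2, -0.3, 0.3]
gripper_width: 0.06
```

```bash
python3 - <<'E'
from h import *
w=cam('wrist'); s=env.get_state(); print(s['position'],s['ee_rot'].round(3).tolist(),s['qpos'].round(2))
for z,P in [(.05,[.575,-.358,.05])]: print('fin pred px',proj(w,[P]))
a=cv2.resize(w['img'],None,fx=1,fy=1); cv2.imwrite('pics/t1.png',a[:,:,::-1])
E
```

```text
[ 0.57554599 -0.35903723  0.19320233] [[-0.293, 0.956, 0.001], [0.956, 0.293, -0.001], [-0.001, 0.001, -1.0]] [-0.69  0.43  1.28 -0.    1.43 -0.98]
fin pred px [[313.27394265 192.43394835]]
```

View pics/t1.png

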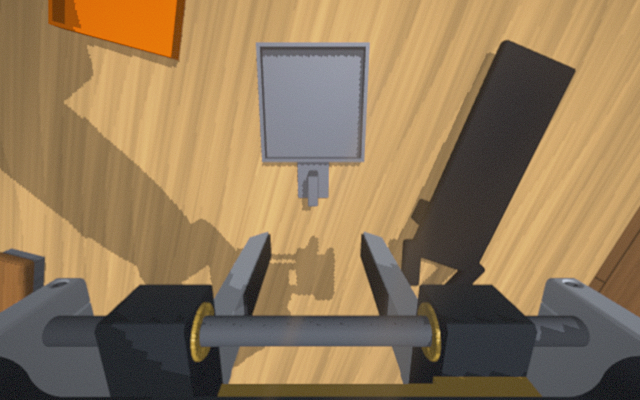

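>>> servo_tool(
  slide=[
    [-0.04,0.13,0],
    [-0.04,0.13,-1],
    [-0.04,0.13,-2],
    [-0.04,0.13,-3],
    [-0.04,0.13,-3.7],
    [-0.04,0.13,-4.1],
    [-0.04,0.13,-4.36],
    [-0.04,0.13,-4.36],
  ],
  twist=[0,0,0,0,0,0,0,0],
)

```text
t: 28.47
position: [0.5719, -0.3525, 0.0154]
ee_rot: [[-0.29, 0.957, -0.003], [0.957, 0.29, 0.003], [0.004, -0.002, -1.0]]
ft_force: [-0.6, 1.0, 0.4]
gripper_width: 0.0598
```

>>> servo_tool(
  slide=[
    [0,0,0],
    [0,0,0],
    [0,0,0],
    [0,0,0],
    [0,0,0],
    [0,0,0],
    [0,0,0],
    [0,0,0],
  ],
  twist=[0,0,0,0,0,0,0,0],
  grip=2,
)

```text
t: 29.13
position: [0.5729, -0.3543, 0.0182]
ee_rot: [[-0.29, 0.957, -0.001], [0.957, 0.29, -0.001], [-0.0, -0.001, -1.0]]
ft_force: [-1.4, -0.2, 2.2]
gripper_width: 0.0118
```

>>> servo_tool(
  slide=[
    [0,0,0],
    [0,0,0],
    [0,0,0],
    [0,0,0],
    [0,0,0],
    [0,0,0],
  ],
  twist=[0,0,0,0,0,0],
)

```text
t: 29.63
position: [0.573, -0.3542, 0.0182]
ee_rot: [[-0.289, 0.957, -0.001], [0.957, 0.289, -0.0], [-0.0, -0.001, -1.0]]
ft_force: [-4.5, -0.3, 4.9]
gripper_width: 0.0118
```

>>> servo_tool(
  slide=[
    [-0.2,0.1,0],
    [-0.5,0.3,0],
    [-0.8,0.45,0],
    [-1.1,0.65,0],
    [-1.4,0.85,0],
    [-1.6,0.95,0],
    [-1.75,1.05,0],
    [-1.75,1.05,0],
  ],
  twist=[-0.5,-1.1,-1.7,-2.3,-2.9,-3.4,-3.95,-3.95],
)

```text
t: 30.3
position: [0.5031, -0.3116, 0.0181]
ee_rot: [[0.121, 0.993, 0.001], [0.993, -0.121, -0.0], [-0.0, 0.001, -1.0]]
ft_force: [-1.1, 0.1, 3.6]
gripper_width: 0.0118
```

>>> servo_tool(
  slide=[
    [0,0,0],
    [0,0,0],
    [0,0,0],
  ],
  twist=[0,0,0],
)

```text
t: 30.55
position: [0.5033, -0.3117, 0.0181]
ee_rot: [[0.119, 0.993, -0.001], [0.993, -0.119, 0.001], [0.001, -0.001, -1.0]]
ft_force: [-4.1, 1.1, 7.2]
gripper_width: 0.0118
```

```bash
python3 - <<'E'
from h import *
s=env.get_state(); print(s['position'],s['ee_rot'].round(3).tolist(),s['gripper_width'])
w=cam('wrist'); h=cv2.cvtColor(w['img'],cv2.COLOR_RGB2HSV)
# tray pan rect in wrist; project expected pan corners and compare to grey mask
m=((h[:,:,1]<70)&(h[:,:,2]>60)&(h[:,:,2]<180)).astype(np.uint8); m[200:]=0
o=cv2.morphologyEx(m,cv2.MORPH_OPEN,np.ones((9,9))); c=max(cv2.findContours(o,0,1)[0],key=cv2.contourArea)
P=onz(w,c[:,0],.02)[:,:2]; r=cv2.minAreaRect((P*1000).astype(np.float32)); print(r)
# runner inner edges as brown dark mask in stand-frame coordinates
ps=np.radians(-6.9); X=np.array([np.cos(ps),np.sin(ps)]);Y=np.array([-X[1],X[0]]); O=np.array([.612,.042])
for n in ['top','scene']:
    d=cam(n)
    for ys in [-.1,-.08,-.06,-.04]:
        xs=np.arange(-.16,.03,.002); G=O+xs[:,None]*X+ys*Y; q=proj(d,np.c_[G,np.full(len(G),.018)]).round().astype(int)
        v=d['img'][q[:,1],q[:,0]].astype(int).sum(1); print(n,ys,[int(1000*x) for x,b in zip(xs,v) if b<330])
E
```

```text
[ 0.50329781 -0.31167802  0.01811421] [[0.119, 0.993, -0.001], [0.993, -0.119, 0.001], [0.001, -0.001, -1.0]] 0.0118462515607353
((515.518798828125, -224.59552001953125), (108.98979949951172, 107.87686157226562), 83.1585922241211)
top -0.1 [-158, -156, -154, -152, -150, -148, -146, -144, -99, -97, -69, -51, -49, -47, -45, -27, -25, -23, 14, 16, 18, 20, 22, 24, 26, 28]
top -0.08 [-148, -146, -144, -142, -139, -137, -135, -97, -95, -93, -69, -67, -49, -47, -45, -29, -27, -25, -23, -21, 6, 8, 10, 12, 14, 16, 18, 20, 22, 24, 26]
top -0.06 [-139, -137, -135, -133, -131, -97, -95, -71, -69, -67, -51, -49, -47, -29, -27, -25, 0, 2, 4, 6, 8, 10, 26, 28]
top -0.04 [-142, -139, -137, -135, -133, -69, -67, -65, -49, -47, -45, -31, -29, -27, -25, -23, -1, 0, 2, 4, 6, 8, 10, 12, 14, 16, 18, 20, 22, 24, 26, 28]
scene -0.1 [-158, -156, -154, -152, -150, -148, -146, -144, -142, -139, -137, -135, -133, -131, -87, -85, -83, -59, -55, -53, -51, -41, -39, -37, -17, -15, -13, 18, 20, 22, 24, 26, 28]
scene -0.08 [-148, -146, -144, -142, -139, -137, -135, -133, -131, -129, -127, -125, -123, -121, -87, -85, -83, -55, -53, -51, -41, -39, -37, -17, -15, -13, 10, 12, 14, 16, 18, 20, 22, 24, 26, 28]
scene -0.06 [-137, -135, -133, -131, -129, -127, -125, -123, -121, -119, -87, -85, -83, -57, -55, -41, -39, -37, -35, -33, -17, -15, -13, 6, 8, 10, 12, 14, 16, 18, 20, 22, 24]
scene -0.04 [-137, -135, -133, -131, -129, -127, -125, -123, -121, -119, -59, -57, -55, -41, -39, -37, -35, -33, -17, -15, -13, 6, 8, 10, 12, 14, 16, 18, 20, 22, 24, 26, 28]
```

>>> servo_tool(
  slide=[
    [0.06,0.5,0],
    [0.12,1.0,0],
    [0.18,1.5,0],
    [0.25,2.0,0],
    [0.31,2.5,0],
    [0.37,3.0,0],
    [0.42,3.4,0],
    [0.46,3.72,0],
  ],
  twist=[0,0,0,0,0,0,0,0],
)

```text
t: 31.37
position: [0.523, -0.1627, 0.0181]
ee_rot: [[0.118, 0.993, 0.002], [0.993, -0.118, -0.001], [-0.001, 0.002, -1.0]]
ft_force: [-0.6, -3.5, 1.8]
gripper_width: 0.0118
```

>>> servo_tool(
  slide=[
    [0.03,0.25,0],
    [0.06,0.5,0],
    [0.09,0.75,0],
    [0.12,1.0,0],
    [0.12,1.0,0],
    [0.12,1.0,0],
  ],
  twist=[0,0,0,0,0,0],
)

```text
t: 31.87
position: [0.5271, -0.1213, 0.0181]
ee_rot: [[0.12, 0.993, 0.001], [0.993, -0.12, 0.003], [0.003, 0.001, -1.0]]
ft_force: [1.5, 4.3, 5.5]
gripper_width: 0.0116
```

>>> servo_tool(
  slide=[
    [0.02,0.2,0],
    [0.05,0.4,0],
    [0.07,0.6,0],
    [0.1,0.8,0],
    [0.12,1.0,0],
    [0.14,1.15,0],
    [0.15,1.25,0],
    [0.15,1.25,0],
  ],
  twist=[0,0,0,0,0,0,0,0],
)

```text
t: 32.53
position: [0.5328, -0.0719, 0.0181]
ee_rot: [[0.119, 0.993, 0.0], [0.993, -0.119, 0.0], [0.0, 0.0, -1.0]]
ft_force: [0.6, -2.5, 5.5]
gripper_width: 0.0117
```

>>> servo_tool(
  slide=[
    [0.005,0.04,0],
    [0.01,0.08,0],
    [0.015,0.12,0],
    [0.015,0.12,0],
  ],
  twist=[0,0,0,0],
)

```text
t: 32.87
position: [0.5334, -0.0679, 0.0181]
ee_rot: [[0.119, 0.993, 0.0], [0.993, -0.119, -0.0], [-0.0, 0.0, -1.0]]
ft_force: [-0.4, -4.6, 5.3]
gripper_width: 0.0119
```

>>> servo_tool(
  slide=[
    [0.01,0.06,0],
    [0.01,0.1,0],
    [0.01,0.1,0],
  ],
  twist=[0,0,0],
)

```text
t: 33.12
position: [0.5338, -0.0639, 0.0181]
ee_rot: [[0.119, 0.993, 0.0], [0.993, -0.119, -0.0], [-0.0, 0.001, -1.0]]
ft_force: [0.2, -4.8, 4.8]
gripper_width: 0.0116
```

>>> servo_tool(
  slide=[
    [0.01,0.05,0],
    [0.01,0.05,0],
  ],
  twist=[0,0],
)

```text
t: 33.28
position: [0.5341, -0.062, 0.0181]
ee_rot: [[0.119, 0.993, 0.0], [0.993, -0.119, -0.0], [-0.0, 0.0, -1.0]]
ft_force: [-0.2, -4.8, 5.7]
gripper_width: 0.0117
```

>>> servo_tool(
  slide=[
    [0.0,0.05,0],
    [0.0,0.05,0],
  ],
  twist=[0,0],
)

```text
t: 33.45
position: [0.5339, -0.0608, 0.0181]
ee_rot: [[0.119, 0.993, -0.0], [0.993, -0.119, -0.002], [-0.002, 0.0, -1.0]]
ft_force: [-1.1, -7.0, 4.9]
gripper_width: 0.0124
```

>>> servo_tool(
  slide=[
    [0.0,0.05,0],
    [0.0,0.05,0],
  ],
  twist=[0,0],
)

```text
t: 33.62
position: [0.5333, -0.0604, 0.0181]
ee_rot: [[0.119, 0.993, -0.001], [0.993, -0.119, -0.005], [-0.005, -0.001, -1.0]]
ft_force: [-4.2, -12.0, 6.6]
gripper_width: 0.0116
```

>>> servo_tool(
  slide=[
    [0.0,0.05,0],
    [0.0,0.05,0],
  ],
  twist=[0,0],
)

```text
t: 33.78
position: [0.5332, -0.06, 0.0181]
ee_rot: [[0.118, 0.993, -0.002], [0.993, -0.118, -0.007], [-0.007, -0.001, -1.0]]
ft_force: [-3.5, -14.4, 4.2]
gripper_width: 0.0119
```

>>> servo_tool(
  slide=[
    [0,-0.03,0],
    [0,-0.03,0],
    [0,-0.03,0],
    [0,-0.03,0],
    [0,-0.03,0],
    [0,-0.03,0],
  ],
  twist=[0,0,0,0,0,0],
  grip=45,
)

```text
t: 34.28
position: [0.5336, -0.0569, 0.0175]
ee_rot: [[0.119, 0.993, -0.001], [0.993, -0.119, 0.001], [0.001, -0.001, -1.0]]
ft_force: [-0.1, 0.5, 0.6]
gripper_width: 0.0445
```

>>> servo_tool(
  slide=[
    [0,0,0.5],
    [0,0,1.2],
    [0,-0.6,2],
    [0,-1.4,2.8],
    [0,-2.2,3.6],
    [0,-3,4.4],
    [0,-3.8,5],
    [0,-4.5,5],
  ],
  twist=[0,0,0,0,0,0,0,0],
)

```text
t: 34.95
position: [0.5366, -0.2398, 0.2241]
ee_rot: [[0.119, 0.993, 0.009], [0.993, -0.119, -0.005], [-0.004, 0.009, -1.0]]
ft_force: [1.3, -0.2, 0.2]
gripper_width: 0.045
```

>>> servo_tool(
  slide=[
    [0,-1,0],
    [0,-2,0],
    [0,-2,0],
    [0,-2,0],
  ],
  twist=[0,0,0,0],
)

```text
t: 35.28
position: [0.5334, -0.3192, 0.2172]
ee_rot: [[0.123, 0.992, -0.0], [0.992, -0.123, 0.001], [0.001, -0.001, -1.0]]
ft_force: [-0.4, -0.2, -0.9]
gripper_width: 0.0455
```

```bash
python3 - <<'E'
from h import *
d=cam('scene'); t=cam('top'); s=env.get_state(); print(s['position'],s['t'])
a=cv2.resize(d['img'][140:290,270:390],None,fx=4,fy=4,interpolation=cv2.INTER_CUBIC)
b=cv2.resize(t['img'][165:255,275:355],None,fx=4,fy=4,interpolation=cv2.INTER_CUBIC); b=np.vstack([b,np.zeros((a.shape[0]-b.shape[0],b.shape[1],3),np.uint8)])
cv2.imwrite('pics/f.png',np.hstack([a,b])[:,:,::-1])
ps=np.radians(-6.9); X=np.array([np.cos(ps),np.sin(ps)]);Y=np.array([-X[1],X[0]]); O=np.array([.612,.042])
# grey profile along y at several x (z=.02): pan end vs stop, and fin
for n,i in (('scene',d),('top',t)):
  for xs in (-.11,-.09,-.065,-.02):
    ys=np.arange(-.15,.07,.004); G=O+xs*X+ys[:,None]*Y; q=proj(i,np.c_[G,np.full(len(G),.02)]).round().astype(int)
    v=i['img'][q[:,1],q[:,0]].astype(int); print(n,xs,''.join('g' if c.max()-c.min()<25 else ('w' if c.sum()>360 else 'b') for c in v))
E
```

```text
[ 0.53369211 -0.31664185  0.21725931] 35.3833
scene -0.11 wwwwwwwwbbwwwwbbggggggggggggggggggggggggggggggggbbbbwww
scene -0.09 wwwgggggggggwbbgggggggggggggggggggggggggggggggggbbbbwww
scene -0.065 wwwbggggggggggggggggggggggggggggggggggggggggggggbbbbwww
scene -0.02 wwwwwwwwwbbwwwbbggggggggggggggggggggggggggggggggbbbbwww
top -0.11 wwwwwwwwwbbwwwbbgggggggggggggggggggggggggggggggggbbbwww
top -0.09 wwwwwggbbbggwwbgggggggggggggggggggggbgggggbgggggbbbbbww
top -0.065 wwbbggggggggggggggggggggggggggggggggggggggggggggbbbbwww
top -0.02 wwwwwwwwbbbwwwbbggggggggggggggggggbbbbbbbbbbbggggbbbbww
```

```bash
python3 - <<'E'
from h import *
d=cam('scene')
ps=np.radians(-6.9); X=np.array([np.cos(ps),np.sin(ps)]);Y=np.array([-X[1],X[0]]); O=np.array([.612,.042])
def cl(c): c=c.astype(int); return 'g' if c.max()-c.min()<28 else ('w' if c.sum()>360 else 'b')
for y in (-.0165,.0165):
    xs=np.arange(-.13,.0,.0025); G=O+xs[:,None]*X+y*Y; q=proj(d,np.c_[G,np.full(len(G),.247)]).round().astype(int)
    print(y,''.join(cl(d['img'][v,u]) for u,v in q))
# tops of loops: brown pixel runs of image columns beside the bar
for y in (-.008,.008):
    q=proj(d,[np.r_[O-.13*X+y*Y,.25],np.r_[O+y*Y,.25]]); n=60
    L=[(q[0]+(q[1]-q[0])*k/n).round().astype(int) for k in range(n)]; print(y,''.join(cl(d['img'][v,u]) for u,v in L))
p=d['img'].copy(); a=[]
for z in np.arange(.03,.22,.006):
    u,v=proj(d,[np.r_[O-.02*X+.014*Y,z]])[0].round().astype(int); a.append(cl(d['img'][v,u]))
print('blade a z .03-.22',''.join(a))
np.save('f1.npy',d['img']); import time
e=cam('scene'); print('change',np.abs(e['img'].astype(int)-d['img'])[140:290,310:370].mean())
E
```

```text
-0.0165 wwwwwwwwwwbbbbbbbbbbbbbbbbbbbbbbbbbbbbbbbbbbbbbbbbbb
0.0165 wwwwwwwwwwwwwbbbbbbbbbbbbbbbbbbbbbbbbbbbgbbbgbbbgggg
-0.008 wwwwwwwwwwwbbbbbbbbwwbbbbbbbbbbbbbbbbbbbbbbbbbbbbbbbbbgggggb
0.008 wwwwwwwwwwwwbbbbbbbwwwwwwbbbbbbbbggbbbbbbbbbbbbbbbbbbbbggggb
blade a z .03-.22 ggggggggggggggggggggggggggggggbb
change 0.5595925925925926
```

```bash
python3 -c "
from workcell import env
print(env.finish_job(), env.get_state()['t'])"
```

```text
the job is handed in; nothing more can be done
the job is handed in; nothing more can be done
```

The job is handed in: all four shoehorns hang on the hook and the drip tray is pushed home against the stop. It took about 35 s of the 210 s allowed.

**Shoehorns:** I hung them longest first, at about 20, 45, 70 and 95 mm from the post end of the hook. Their hollow sides face the hook's tip. The last picture I viewed, taken before the tray was moved, showed all four hanging. While hanging the longest one, the wrist force reached about 41 N for a moment. That is well under the 120 N limit, but it may exceed the 40 N pressing limit if a held shoehorn pressed on the hook counts.

**Tray:** I gripped it by its fin, turned it by about 24 degrees on the bench, and slid it in until the force rose to about 14 N and it stopped moving. The fin's measured position was within about 4 mm of where it should be when home.

**Last checks:** After letting go of the tray I had used up my picture views, so I checked pixel samples from the cameras instead:
- **Tray position:** the pan shows right up against the stop at every line I sampled, with no gap, so it looks square.
- **Shoehorns:** the wood of the loops begins about where the front one should hang, and the longest blade is in place. The samples could not tell the four loops apart.
- **Stillness:** two scene pictures taken one after the other showed almost no change around the hook.

No check failed or disagreed. I did not touch the other things on the bench, including the turquoise look-alike, and I saw no sign of the tray being knocked aside.

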